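# Lock the levelling jack's screw with its jam nut

### The arm

A 6-joint arm with a two-finger parallel gripper is mounted at the origin on a cart in front of the work surface, level with it; the furniture and walls round the work are solid. World frame = base frame: x ahead of the robot, y to its left, z up, the work surface at z = 0. Lengths are in m, angles in rad, forces in N, time in s.
With the tool pointing down it reaches from about 0.4 to 0.825 m from the base axis. Payload 7 kg.
Tool frame: the origin (TCP) lies on the centre line of the jaws, within the pads' length; the fingertips stand tip_reach ahead of it and the grasp point (between the pads) is the TCP (tip_reach is the distance from the TCP to the fingertips, in m); z points along the fingers, y is the line along which they close (so a half turn about z gives the same grasp; the last joint's range is limited). The gripper opens to 88 mm and grips with 3 to 60 N. Pads are 19 mm wide; open, the fingers measure 130 mm over their backs; the gripper's body (78 mm by 193 mm) begins 47 mm behind the grasp point.
Start: joints at [1.449, 0.359, 0.012, 0, -1.224, -0.288], TCP at [0.269, 0.619, 0.246] pointing down, gripper open.
Joint ranges: [-3.07, 3.07], [-1.43, 2.12], [-1.02, 1.25], [-3.03, 1.67], [-3.05, -0], [-3.03, 3.03]. Speed limits (rad/s): [2.39, 2.39, 3.01, 3.14, 3.14, 3.14].

### API

Orientations are given as [roll, pitch, yaw] about the fixed x, y, z axes, in that order (R = Rz(yaw) Ry(pitch) Rx(roll)).
In Python, from station import get_state, grab_frame, calibration, job_done, find_in, mark_of, tip_reach gives the robot as it stands.
- The arm moves only by the shell command python3 -m handwheel 'ROWS' [OPENING] [FORCE]. ROWS is JSON, a list of rows, each an object with "delta_pos": the shift along the world's x, y, z in units of 30 mm (1.0 is 30 mm), a list of three; "dr": the turn, a rotation vector about the world's x, y, z in degrees, a list of three. In form: [{"delta_pos": [tx, ty, tz], "dr": [rx, ry, rz]}, ...]. A call has 1 to 10 rows; each row shifts and turns the commanded pose from where the row before left it; what a row does not reach is not made up. A row lasts 1/10 s, in which the tool goes at most 50 mm and 8.59 degrees, less where a joint would pass 70% of its speed; a pose out of reach is approached as far as the arm can. A call is refused whole if a number of a shift passes 1 or a number of a turn 8.59, either way. A call with a gripper value outside its range is refused whole. OPENING is the closure, from -1 (fully open) to 1 (shut), set as the call begins (- or left out, the last holds). The fingers move at their own pace and stop on an object; FORCE is the grip in N (left out, the last holds). Time passes only in rows, so rows that do not move let the fingers close. It gives the time, the measured TCP pose, the force, the opening and the grip force at its end, in the units of the state.
- get_state(): the state, without advancing time (a new reading comes with each control period).
- grab_frame(name): name is "scene" or "top"; returns the picture (480x640x3 uint8, red, green, blue); there is no depth.
- calibration(name): a dict with "fx", "fy", "cx", "cy" (pixels), "k1" (the pictures are not rectified: a ray, as slopes to the right and down, at radius r is drawn at 1 + k1 r^2 times it, then the intrinsics apply), "extrinsics" (4x4, takes a point from world to camera coordinates). Camera axes: x right, y down, z forward; pixel columns grow to the right and rows downward; lengths in m; the calibration is good to about 2 mm. A picture is of the moment at which its call begins. calibration takes no time and is no camera call.
- job_done(): hands the job in; it is judged then, once.
Trained networks look in the newest picture that a camera, given by its name, has taken for a name from the list of things; names that differ only in an ending like _2 or _b are one class to them, and where a whole thing is asked for, a point or a joint stands for the part that bears it (a point fixed in the world has none). Each returns a list of dicts, best first, with "conf" (0 to 1); they miss things now and then, are a little off and sometimes report something else, mostly with a low value. They report only what shows in the picture. A call takes as long as a camera call. They do not tell look-alikes from the thing itself.
- find_in(camera, query): "location" ([column, row] in pixels, amid what is visible of it).
- mark_of(camera, query): "location" ([column, row] in pixels: a listed point, or the origin of a listed thing).
The state is a dict: "t": time; "q": joint angles; "qd": joint speeds; "joint_efforts": joint torques, N m; "eef_pos": TCP position; "ee_rot": TCP orientation; "force": force on the tool from outside, world axes, zero at the start; "moment": the same for the moment, N m; "width": finger opening in m; "gripper_force": force on a finger pad.
Only numpy, scipy, OpenCV 4.12 (cv2) and the standard library are available. Lean on these libraries where they do the work, as an engineer would, in place of code of your own. Each camera call takes 0.05 s, during which the arm holds its last target. There are 200 camera calls.

### The job

The levelling jack's screw is set to the right height: lock it there without losing the setting. Fit the holding key fully home over the screw's square head with its arm between the jack's two upright pins, let it go, then swing the jam nut's handle clockwise (seen from above) until the nut is firmly tight, with a push of about 12 newtons at the handle's post, not beyond 16. Leave the key on the screw, and leave the other things alone.

Things in the scene. Friction and masses are not known exactly. Their poses are not given: they have to be found in the camera images.
- jack_foot (a point): Levelling jack fixed to the bench: grey foot plate 155 x 90 x 12 mm and a cone-shaped body (72 mm across at the foot, top 50 mm high). Point on the bench under the screw's axis, with the jack's axes: x from the screw to the two pins, z up; the plate runs from x -55 to +100 mm.
- screw (a joint): The adjusting screw's turn from its setting (rad): 0 at the start, positive clockwise from above. It turns easily (0.05 N m), more easily than the nut turns on it (0.15 N m): unless the key holds it the nut drags it along. Held by the key it gives about 0.1 to 0.15 rad until the arm bears on a pin, which is harmless; beyond 0.2 rad the setting is lost.
- screw_top (a point): Centre of the top face of the screw's square head, 98 mm above the bench. The head is 24 mm square, 28 mm high, its sides parallel to the jack's x and y; its top 4 mm taper to 20.5 mm.
- key_grip (a point): Middle of the upright grip stem (16 x 16 mm, 32 to 74 mm above the key's underside) of the loose steel holding key that lies on the bench, socket down. 54 mm above the underside, on the socket's axis; x along the key's arm, z up. Fully home on the screw this point is 28 mm above the head's top, 126 mm above the bench.
- key_tip (a point): End of the key's arm, 90 mm from the socket's axis along its x. The arm is 12 mm wide, 10 mm thick, its middle 13 mm above the key's underside; fully home it stands between the two pins with 3 mm play on each side.
- handle_post (a point): Middle of the upright post at the end of the jam nut's handle bar: 12 mm thick, 66 to 98 mm above the bench, 16 mm black ball on top (to 108 mm). The point is 85 mm above the bench, 75 mm from the screw's axis. It starts on the side away from the pins, 0.05 to 0.9 rad short (counter-clockwise) of the jack's -x direction, and swings clockwise past it.
- key: The same holding key (about 0.32 kg); origin at the centre of its underside, x along the arm. Below the stem its hub is 44 x 44 x 32 mm with a square socket from below: 25.4 mm wide, 26 mm deep, mouth chamfered, sides along x and y.
- fork_pins: The jack's two upright round-topped steel pins, 10 mm in diameter, at x = 75, y = +14 and -14 mm of the jack, 93 mm high, 18 mm apart inside; origin on the bench under the screw's axis. Under the nut's torque the key's arm leans on one of them with about the force of the push at the post.
- loupe: Black waisted loupe standing on the bench, 33 x 35 mm; bystander, origin at its underside.
- test_block: Flat round steel block, 60 x 14 mm; bystander, origin at its underside.
- tape: Roll of black tape lying flat, 62 x 19 mm; bystander, origin at its underside.
- oil: Small dropper bottle with a black top, 35 x 100 mm; bystander, origin at its underside.
- jam_nut: The hexagonal jam nut with its handle; origin on the bench under the screw's axis. It runs freely on the screw (2 N at the post) for 0.5 to 0.95 rad clockwise from its start until it meets the body, unseen and each time elsewhere; then the push needed at the post rises by about 2 N per mm. Let go, it springs back to about where it met the body.
Not all that is in view belongs to the job. There is more than one size of the key; the job needs the larger.

How it is judged:
By the outcome, as a careful person would: the job done as asked, in the order asked, and still so for the second after the job is handed in, with the robot touching nothing.
It also fails if it takes over 64 s, if anything falls off the work surface, if the arm or the gripper's body presses on something with over 40 N, if the wrist force passes 120 N, or if a joint passes its speed limit or range.

## Working session

There is one attempt and no reset: what is moved stays moved. The work goes in short steps, Python scripts to look and compute and a shell command to move; the robot and the scene stay as the last step left them, time stands still between calls to the robot, and variables do not carry over. Pictures are saved under pics/ and viewed, at most 10 in all, crops included, and the job is handed in when it is done.

```bash
mkdir -p pics; cat > h.py <<'E'
import numpy as np, cv2
from station import *
def ray(cam,px):
    c=calibration(cam);E=np.array(c["extrinsics"])
    d=np.array([(px[0]-c["cx"])/c["fx"],(px[1]-c["cy"])/c["fy"]]);u=d.copy()
    for _ in range(20):u=d/(1+c["k1"]*(u@u))
    R=E[:3,:3];return -R.T@E[:3,3],R.T@np.array([u[0],u[1],1.])
def atz(cam,px,z):
    o,d=ray(cam,px);return o+d*(z-o[2])/d[2]
def proj(cam,p):
    c=calibration(cam);E=np.array(c["extrinsics"]);q=E[:3,:3]@np.array(p)+E[:3,3];u=q[:2]/q[2]
    u=u*(1+c["k1"]*(u@u));return np.array([u[0]*c["fx"]+c["cx"],u[1]*c["fy"]+c["cy"]])
def snap(cam,name):
    im=grab_frame(cam);cv2.imwrite(f"pics/{name}.png",cv2.cvtColor(im,cv2.COLOR_RGB2BGR));return im
E
python3 - <<'E'
from h import *
np.set_printoptions(precision=4,suppress=True)
print(tip_reach if not callable(tip_reach) else tip_reach())
s=get_state();print(s["t"],s["eef_pos"],s["ee_rot"],s["width"])
for cam in("top","scene"):
    snap(cam,cam+"0")
    print(cam,ray(cam,(320,240)))
    for q,z in(("jack_foot",0),("screw_top",.098),("key_grip",.054),("key_tip",.013),("handle_post",.085),("fork_pins",0),("key",0)):
        for r in mark_of(cam,q)[:3]:print(q,np.round(r["location"],1),round(r["conf"],2),atz(cam,r["location"],z))
E
```

```text
0.019
0.0 [0.2688 0.6187 0.2446] [ 3.1399 -0.0002 -0.41  ] 0.0873062247594925
top (array([ 0.4877, -0.0942,  0.979 ]), array([ 0.1498, -0.0023, -0.9888]))
jack_foot [264.  301.2] 0.62 [ 0.5344 -0.0082  0.    ]
screw_top [255.9 298.5] 0.55 [ 0.5334 -0.0049  0.098 ]
key_grip [439.9 336.3] 0.82 [ 0.4831 -0.2819  0.054 ]
key_grip [381.6 341. ] 0.62 [ 0.4749 -0.1927  0.054 ]
key_tip [389.4 283.1] 0.85 [ 0.5665 -0.209   0.013 ]
handle_post [265.9 348.4] 0.68 [ 0.4617 -0.0205  0.085 ]
key [435.5 340.3] 0.7 [ 0.4764 -0.2857  0.    ]
key [375.7 340.2] 0.69 [ 0.4753 -0.1889  0.    ]
key [460.5 219. ] 0.33 [ 0.676 -0.329  0.   ]
scene (array([0.3118, 0.4902, 0.5972]), array([ 0.3729, -0.6991, -0.6102]))
jack_foot [338.6 323.3] 0.83 [ 0.5415 -0.004   0.    ]
screw_top [345.  282.9] 0.89 [ 0.5318 -0.003   0.098 ]
key_grip [426.4 223.2] 0.87 [ 0.4816 -0.2763  0.054 ]
key_grip [414.2 247.1] 0.82 [ 0.4786 -0.1924  0.054 ]
key_grip [301.6 247.2] 0.72 [ 0.6639 -0.0975  0.054 ]
key_tip [373.5 247.5] 0.85 [ 0.563  -0.2059  0.013 ]
key_tip [448.1 229. ] 0.83 [ 0.4471 -0.335   0.013 ]
handle_post [388.6 297.2] 0.74 [ 0.4638 -0.017   0.085 ]
handle_post [343.  323.4] 0.72 [0.503  0.0636 0.085 ]
handle_post [217.6 296. ] 0.68 [0.7004 0.1019 0.085 ]
key [411.8 272.9] 0.94 [ 0.4735 -0.1827  0.    ]
key [423.9 241.3] 0.63 [ 0.4834 -0.2879  0.    ]
```

View pics/top0.png

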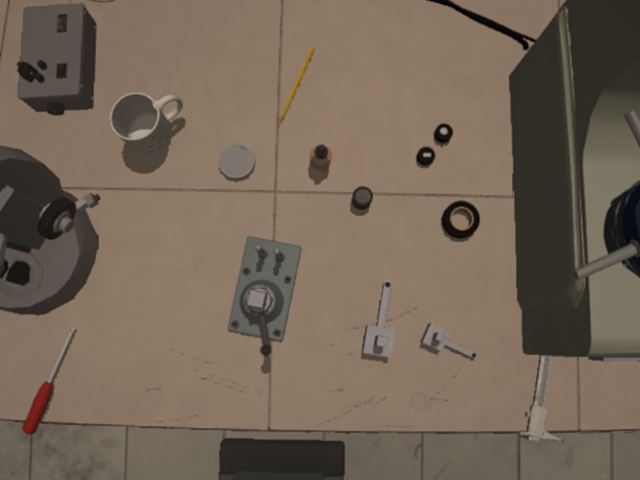

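View pics/scene0.png

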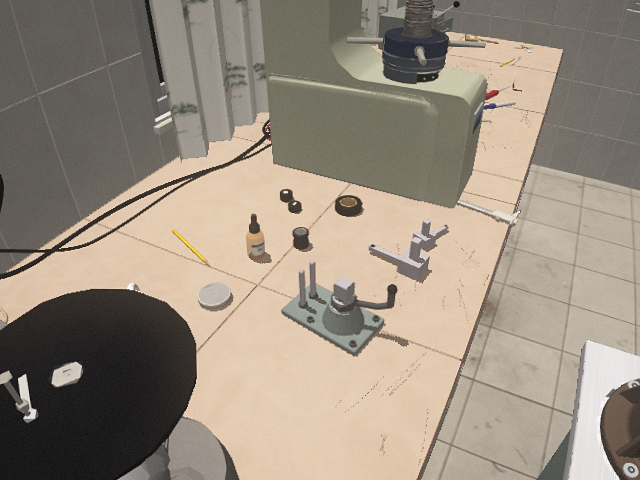

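The top view shows the jack at about (258,300), with its pins near (262,252) and (279,254) and the handle post at (266,348). The larger key is at (380,341) with its arm up to (388,285). The small key is at (436,338). I'll enlarge both for the yaw angles.

```bash
python3 - <<'E'
from h import *
im=cv2.imread("pics/top0.png")
a=cv2.resize(im[230:360,220:310],None,fx=4.4,fy=4.4,interpolation=cv2.INTER_CUBIC)
b=cv2.resize(im[270:365,355:425],None,fx=4.4*130/95,fy=4.4*130/95,interpolation=cv2.INTER_CUBIC)
h=min(a.shape[0],b.shape[0]);print(a.shape,b.shape)
cv2.imwrite("pics/crop1.png",np.hstack([a[:h],b[:h]])[:, :800])
E
```

```text
(572, 396, 3) (572, 421, 3)
```

View pics/crop1.png

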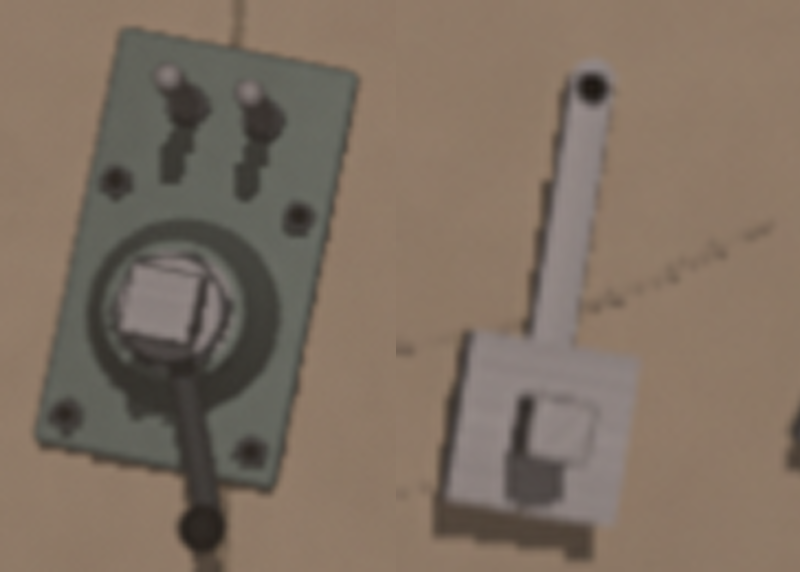

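```bash
cat > m.py <<'E'
from h import *
np.set_printoptions(precision=4,suppress=True)
L=lambda p:((np.array(p)+.5)/4.4-.5)+[220,230]
K=lambda p:((np.array(p)-[396,0]+.5)/6.02-.5)+[355,270]
ang=lambda d:np.arctan2(d[1],d[0])
pl=[atz("top",L(p),.012) for p in((124,30),(357,74),(38,441),(272,491))]
print("plate",ang(pl[0]-pl[2]),ang(pl[1]-pl[3]),ang(pl[2]-pl[3])-np.pi/2,ang(pl[0]-pl[1])-np.pi/2,"size",np.linalg.norm(pl[0]-pl[2]),np.linalg.norm(pl[0]-pl[1]))
yaw=np.mean([ang(pl[0]-pl[2]),ang(pl[1]-pl[3])]);c=np.mean(pl,0);print("foot from plate",c-.0225*np.array([np.cos(yaw),np.sin(yaw),0]))
s=atz("top",L((162,302)),.098);pins=[atz("top",L(p),.092) for p in((169,76),(249,92))]
m=np.mean(pins,0);print("screw",s,"pins mid",m,"ang",ang(m-s),np.linalg.norm((m-s)[:2]))
p=atz("top",L((201,526)),.1);print("post",p,ang(p-s)-ang(m-s)+np.pi,np.linalg.norm((p-s)[:2]))
hb=[atz("top",K(q),.032) for q in((470,333),(637,355),(612,523),(447,500))]
print("hub",np.mean(hb,0),[ang(hb[0]-hb[3]),ang(hb[1]-hb[2]),ang(hb[0]-hb[1])-np.pi/2])
st=atz("top",K((563,430)),.074);t=atz("top",K((597,62)),.018)
print("stem",st,"tip",t,ang(t-st),ang(t-np.mean(hb,0)),np.linalg.norm((t-st)[:2]))
for n,a in(("screw",("screw_top",.098)),("stem",("key_grip",.054))):pass
E
python3 m.py
```

```text
plate -0.16939983396353228 -0.17576555386057527 -0.1867068177262905 -0.16784593789396918 size 0.15251785295330808 0.08723684067311738
foot from plate [ 0.5327 -0.0056  0.012 ]
screw [ 0.5338 -0.0057  0.098 ] pins mid [ 0.6075 -0.0184  0.092 ] ang -0.17074048331568123 0.07478220461522021
post [ 0.461  -0.0209  0.1   ] 0.37710671162239695 0.07435917838818042
hub [ 0.4752 -0.1906  0.032 ] [np.float64(-0.12743687368987636), np.float64(-0.1438075934574675), np.float64(-0.1148954296507898)]
stem [ 0.4752 -0.1917  0.074 ] tip [ 0.5712 -0.2061  0.018 ] -0.149539569438083 -0.1597810302535765 0.09703877665377292
```

```bash
A='{"delta_pos":[0.5,-1,0],"dr":[0,0,1.5]}'; 
python3 -m handwheel '[{"delta_pos":[0.5,-1,0],"dr":[0,0,1.5]},{"delta_pos":[0.5,-1,0],"dr":[0,0,1.5]},{"delta_pos":[0.5,-1,0],"dr":[0,0,1.5]},{"delta_pos":[0.5,-1,0],"dr":[0,0,1.5]},{"delta_pos":[0.5,-1,0],"dr":[0,0,1.5]},{"delta_pos":[0.5,-1,0],"dr":[0,0,1.5]},{"delta_pos":[0.5,-1,0],"dr":[0,0,1.5]},{"delta_pos":[0.5,-1,0],"dr":[0,0,1.5]},{"delta_pos":[0.5,-1,0],"dr":[0,0,1.5]},{"delta_pos":[0.5,-1,0],"dr":[0,0,1.5]}]' -0.14 30
python3 -m handwheel '[{"delta_pos":[0.4,-1,0],"dr":[0,0,0]},{"delta_pos":[0.4,-1,0],"dr":[0,0,0]},{"delta_pos":[0.4,-1,0],"dr":[0,0,0]},{"delta_pos":[0.4,-1,0],"dr":[0,0,0]},{"delta_pos":[0.4,-1,0],"dr":[0,0,0]},{"delta_pos":[0,-1,0],"dr":[0,0,0]},{"delta_pos":[0,-1,0],"dr":[0,0,0]},{"delta_pos":[0,-1,0],"dr":[0,0,0]},{"delta_pos":[0,-1,0],"dr":[0,0,0]},{"delta_pos":[0,-1,0],"dr":[0,0,0]}]'
```

```text
t: 1.8
eef_pos: [0.4194, 0.3179, 0.2458]
ee_rot: [-3.141, -0.0, -0.147]
force: [-0.0, -0.3, 0.3]
width: 0.0498
gripper_force: 0.0
t: 2.8
eef_pos: [0.4788, 0.0179, 0.2459]
ee_rot: [-3.141, -0.001, -0.148]
force: [0.7, 0.5, 0.7]
width: 0.0502
gripper_force: 0.0
```

```bash

python3 -m handwheel '[{"delta_pos":[0,-1,0],"dr":[0,0,0]},{"delta_pos":[0,-1,0],"dr":[0,0,0]},{"delta_pos":[0,-1,0],"dr":[0,0,0]},{"delta_pos":[0,-1,0],"dr":[0,0,0]},{"delta_pos":[0,-1,0],"dr":[0,0,0]},{"delta_pos":[-0.1,-1,0],"dr":[0,0,0]},{"delta_pos":[0,-1,0],"dr":[0,0,0]},{"delta_pos":[0,0,-1],"dr":[0,0,0]},{"delta_pos":[0,0,-1],"dr":[0,0,0]},{"delta_pos":[0,0,-1],"dr":[0,0,0]}]'
python3 -m handwheel '[{"delta_pos":[0,0,-1],"dr":[0,0,0]},{"delta_pos":[0,0,-0.6],"dr":[0,0,0]},{"delta_pos":[0,0,0],"dr":[0,0,0]}]'
python3 - <<'E'
from h import *
s=get_state();print(s["eef_pos"],s["force"])
a=snap("top","t1")[280:380,330:450];b=snap("scene","s1")[190:290,360:480]
cv2.imwrite("pics/crop2.png",cv2.cvtColor(cv2.resize(np.hstack([a,b]),(800,333),interpolation=cv2.INTER_CUBIC),cv2.COLOR_RGB2BGR))
E
```

```text
t: 3.8
eef_pos: [0.4759, -0.1914, 0.1549]
ee_rot: [-3.141, -0.001, -0.149]
force: [1.0, -0.1, 1.3]
width: 0.05
gripper_force: 0.0
t: 4.1
eef_pos: [0.4742, -0.1908, 0.1053]
ee_rot: [3.141, 0.005, -0.148]
force: [-0.7, -1.2, 0.6]
width: 0.0502
gripper_force: 0.0
[ 0.47419482 -0.19081066  0.10527159] [-0.67782266 -1.19142246  0.57827701]
```

View pics/crop2.png

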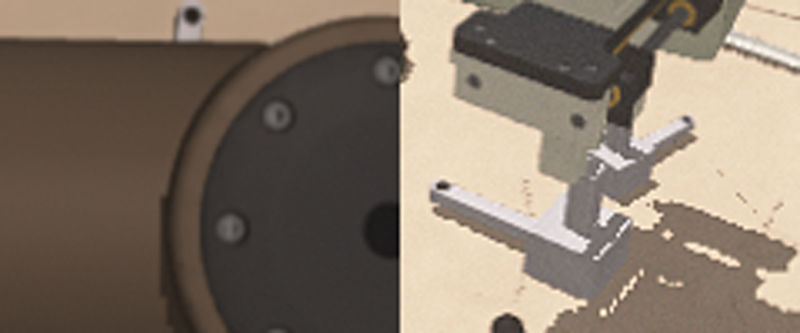

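The scene crop shows the open fingers above the large key's stem, straddling it. I'll go down and grip.

```bash

python3 -m handwheel '[{"delta_pos":[0,0,-0.8],"dr":[0,0,0]},{"delta_pos":[0,0,-0.8],"dr":[0,0,0]},{"delta_pos":[0,0,0],"dr":[0,0,0]},{"delta_pos":[0,0,0],"dr":[0,0,0]}]'
python3 -m handwheel '[{"delta_pos":[0,0,0],"dr":[0,0,0]},{"delta_pos":[0,0,0],"dr":[0,0,0]},{"delta_pos":[0,0,0],"dr":[0,0,0]},{"delta_pos":[0,0,0],"dr":[0,0,0]},{"delta_pos":[0,0,0],"dr":[0,0,0]},{"delta_pos":[0,0,0],"dr":[0,0,0]}]' 1 40
```

```text
t: 4.6
eef_pos: [0.4767, -0.191, 0.0609]
ee_rot: [3.141, -0.001, -0.147]
force: [0.3, -0.2, -0.6]
width: 0.0502
gripper_force: 0.0
t: 5.2
eef_pos: [0.476, -0.191, 0.0597]
ee_rot: [3.141, -0.0, -0.148]
force: [-1.4, 0.4, 2.6]
width: 0.016
gripper_force: 40.0
```

```bash

python3 -m handwheel '[{"delta_pos":[0,0,0.3],"dr":[0,0,0]},{"delta_pos":[0,0,0.9],"dr":[0,0,0]},{"delta_pos":[0,0,1],"dr":[0,0,0]},{"delta_pos":[0,0,1],"dr":[0,0,0]},{"delta_pos":[0,0,1],"dr":[0,0,0]},{"delta_pos":[0.3,0.9,0],"dr":[0,0,-0.7]},{"delta_pos":[0.3,0.9,0],"dr":[0,0,-0.7]},{"delta_pos":[0.3,0.9,0],"dr":[0,0,0]},{"delta_pos":[0.3,0.9,0],"dr":[0,0,0]},{"delta_pos":[0.3,0.9,0],"dr":[0,0,0]}]'
python3 -m handwheel '[{"delta_pos":[0.4,0.9,0],"dr":[0,0,0]},{"delta_pos":[0,0.8,0],"dr":[0,0,0]},{"delta_pos":[0,0,0],"dr":[0,0,0]},{"delta_pos":[0,0,0],"dr":[0,0,0]}]'
python3 - <<'E'
from h import *
np.set_printoptions(precision=4,suppress=True)
s=get_state();p=np.array(s["eef_pos"]);print(p,s["ee_rot"],s["force"])
b=snap("scene","s2")[220:370,250:450]
cv2.imwrite("pics/crop3.png",cv2.cvtColor(cv2.resize(b,(800,600),interpolation=cv2.INTER_CUBIC),cv2.COLOR_RGB2BGR))
for q,z in(("key_tip",p[2]-.0597+.013),("key_grip",p[2]-.0057),("screw_top",.098)):
    for r in mark_of("scene",q)[:2]:print(q,np.round(r["location"],1),round(r["conf"],2),atz("scene",r["location"],z))
E
```

```text
t: 6.2
eef_pos: [0.5205, -0.0548, 0.1857]
ee_rot: [-3.142, 0.001, -0.173]
force: [0.9, 0.2, -3.6]
width: 0.0156
gripper_force: 40.0
t: 6.6
eef_pos: [0.5324, -0.0045, 0.1854]
ee_rot: [3.141, 0.001, -0.171]
force: [0.7, -0.6, -5.0]
width: 0.0159
gripper_force: 40.0
[ 0.5324 -0.0045  0.1854] [ 3.1413  0.0011 -0.1713] [ 0.6925 -0.633  -4.9781]
key_tip [446.1 225.7] 0.9 [ 0.4235 -0.165   0.1387]
key_tip [298.7 240.5] 0.75 [ 0.6215 -0.0186  0.1387]
key_grip [341.3 238.2] 0.98 [ 0.5413 -0.006   0.1797]
key_grip [426.6 225.9] 0.77 [ 0.4399 -0.0922  0.1797]
screw_top [343.9 282.2] 0.85 [ 0.534  -0.0036  0.098 ]
screw_top [346.7 271.9] 0.7 [ 0.5404 -0.0274  0.098 ]
```

View pics/crop3.png

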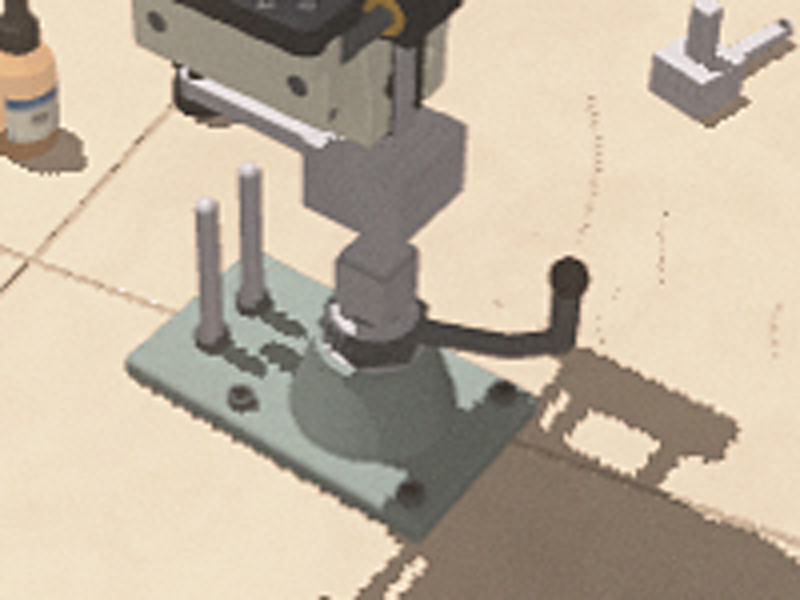

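```bash
python3 - <<'E'
from h import *
np.set_printoptions(precision=4,suppress=True)
S=lambda p:((np.array(p)+.5)/4-.5)+[250,220]
z=.1257
h=[atz("scene",S(p),z) for p in((304,203),(392,243),(463,188))]
print("hub",(h[0]+h[2])/2,"sides",np.linalg.norm(h[0]-h[1]),np.linalg.norm(h[1]-h[2]),"near",h[1])
# predicted pixels for key at TCP xy and screw candidates (crop coordinates)
def crop(p):return (proj("scene",p)-[250,220]+.5)*4-.5
def sq(c,half,z,yaw):
    R=np.array([[np.cos(yaw),-np.sin(yaw)],[np.sin(yaw),np.cos(yaw)]])
    return [crop([*(np.array(c)+R@np.array(v)),z]) for v in np.array([[1,1],[-1,1],[-1,-1],[1,-1]])*half]
print("hub pred",np.round(sq([.5324,-.0045],.022,z,-.172)))
for hlf,zz in((.01025,.098),(.012,.094)):print("screw pred",np.round(sq([.5333,-.005],hlf,zz,-.172)))
# vertical/tilt check tip
t=np.array([.5324,-.0045])+.09*np.array([np.cos(-.172),np.sin(-.172)]);print("tip pred",crop([*t,z+.013]))
g=cv2.imread("pics/s2.png")
cr=cv2.resize(g[255:300,320:370],None,fx=12,fy=12,interpolation=cv2.INTER_CUBIC);cv2.imwrite("pics/crop4.png",cv2.convertScaleAbs(cr,alpha=2.0))
E
```

```text
hub [ 0.5325 -0.005   0.1257] sides 0.039350326471634424 0.04180492894181225 near [0.5184 0.0177 0.1257]
hub pred [[302. 204.]
 [398. 252.]
 [464. 189.]
 [370. 145.]]
screw pred [[343. 252.]
 [387. 274.]
 [417. 245.]
 [374. 224.]]
screw pred [[337. 260.]
 [387. 286.]
 [423. 252.]
 [373. 227.]]
tip pred [198.8751  82.0702]
```

View pics/crop4.png

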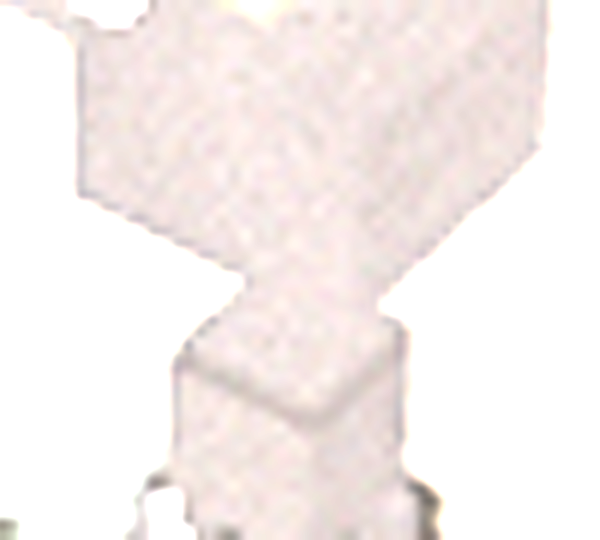

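```bash

python3 -m handwheel '[{"delta_pos":[0.05,-0.02,-0.4],"dr":[0,0,0]},{"delta_pos":[0,0,-0.4],"dr":[0,0,0]},{"delta_pos":[0,0,0],"dr":[0,0,0]}]'
python3 -m handwheel '[{"delta_pos":[0,0,-0.1],"dr":[0,0,0]},{"delta_pos":[0,0,-0.1],"dr":[0,0,0]},{"delta_pos":[0,0,0],"dr":[0,0,0]}]'
```

```text
t: 7.1
eef_pos: [0.5328, -0.0062, 0.1589]
ee_rot: [3.14, 0.004, -0.174]
force: [-0.2, -0.9, -4.2]
width: 0.0162
gripper_force: 40.0
t: 7.4
eef_pos: [0.5343, -0.0055, 0.1552]
ee_rot: [3.141, 0.0, -0.172]
force: [0.2, -0.3, -3.5]
width: 0.0157
gripper_force: 40.0
```

```bash

python3 -m handwheel '[{"delta_pos":[0,0,-0.1],"dr":[0,0,0]},{"delta_pos":[0,0,0],"dr":[0,0,0]}]'
python3 -m handwheel '[{"delta_pos":[0,0,-0.1],"dr":[0,0,0]},{"delta_pos":[0,0,0],"dr":[0,0,0]}]'
```

```text
t: 7.6
eef_pos: [0.5343, -0.0055, 0.1524]
ee_rot: [-3.142, 0.0, -0.172]
force: [-0.1, -0.7, -3.2]
width: 0.0155
gripper_force: 40.0
t: 7.8
eef_pos: [0.5342, -0.0055, 0.1492]
ee_rot: [3.141, 0.0, -0.173]
force: [0.6, -0.1, -4.1]
width: 0.0159
gripper_force: 40.0
```

```bash

python3 -m handwheel '[{"delta_pos":[0,0,-0.15],"dr":[0,0,0]},{"delta_pos":[0,0,-0.15],"dr":[0,0,0]},{"delta_pos":[0,0,0],"dr":[0,0,0]}]'
python3 -m handwheel '[{"delta_pos":[0,0,-0.1],"dr":[0,0,0]},{"delta_pos":[0,0,-0.1],"dr":[0,0,0]},{"delta_pos":[0,0,0],"dr":[0,0,0]}]'
python3 -m handwheel '[{"delta_pos":[0,0,-0.07],"dr":[0,0,0]},{"delta_pos":[0,0,-0.07],"dr":[0,0,0]},{"delta_pos":[0,0,0],"dr":[0,0,0]}]'
```

```text
t: 8.1
eef_pos: [0.5339, -0.0056, 0.1397]
ee_rot: [3.141, 0.001, -0.173]
force: [-0.8, 0.4, -3.6]
width: 0.016
gripper_force: 40.0
t: 8.4
eef_pos: [0.5341, -0.0056, 0.1341]
ee_rot: [3.141, 0.001, -0.173]
force: [0.8, -0.9, -3.3]
width: 0.0156
gripper_force: 40.0
t: 8.7
eef_pos: [0.5347, -0.0055, 0.1316]
ee_rot: [-3.142, -0.001, -0.172]
force: [-4.8, 0.8, 8.1]
width: 0.0155
gripper_force: 40.0
```

```bash

python3 -m handwheel '[{"delta_pos":[0,0,0],"dr":[0,0,0]},{"delta_pos":[0,0,0],"dr":[0,0,0]},{"delta_pos":[0,0,0],"dr":[0,0,0]},{"delta_pos":[0,0,0.3],"dr":[0,0,0]},{"delta_pos":[0,0,0.7],"dr":[0,0,0]},{"delta_pos":[0,0,1],"dr":[0,0,0]},{"delta_pos":[0,0,1],"dr":[0,0,0]},{"delta_pos":[-1,-1,0],"dr":[0,0,0]},{"delta_pos":[-0.7,-1,0],"dr":[0,0,0]},{"delta_pos":[0,0,0],"dr":[0,0,0]}]' 0
python3 - <<'E'
from h import *
np.set_printoptions(precision=4,suppress=True)
b=snap("scene","s3")[220:370,250:450];snap("top","t3")
cv2.imwrite("pics/crop5.png",cv2.cvtColor(cv2.resize(b,(800,600),interpolation=cv2.INTER_CUBIC),cv2.COLOR_RGB2BGR))
for c in("scene","top"):
  for q,z in(("key_tip",.085),("key_grip",.126),("handle_post",.085)):
    for r in mark_of(c,q)[:2]:print(c,q,np.round(r["location"],1),round(r["conf"],2),atz(c,r["location"],z))
E
```

```text
t: 9.7
eef_pos: [0.4811, -0.0676, 0.2214]
ee_rot: [-3.141, -0.0, -0.174]
force: [0.9, 1.4, 0.1]
width: 0.0436
gripper_force: 0.0
scene key_tip [300.4 266.1] 0.95 [ 0.6208 -0.0191  0.085 ]
scene key_tip [447.2 228.4] 0.85 [ 0.4324 -0.2343  0.085 ]
scene key_grip [340.6 265.8] 0.75 [ 0.5418 -0.0069  0.126 ]
scene key_grip [426.5 225.5] 0.64 [ 0.4569 -0.1682  0.126 ]
scene handle_post [393.5 297.5] 0.7 [ 0.4569 -0.0198  0.085 ]
scene handle_post [341.7 324.2] 0.58 [0.504  0.0659 0.085 ]
top key_tip [474.6 354. ] 0.65 [ 0.4579 -0.3273  0.085 ]
top key_grip [438.7 335.4] 0.87 [ 0.4847 -0.2656  0.126 ]
top handle_post [317.7 167. ] 0.47 [ 0.7356 -0.0906  0.085 ]
```

View pics/crop5.png

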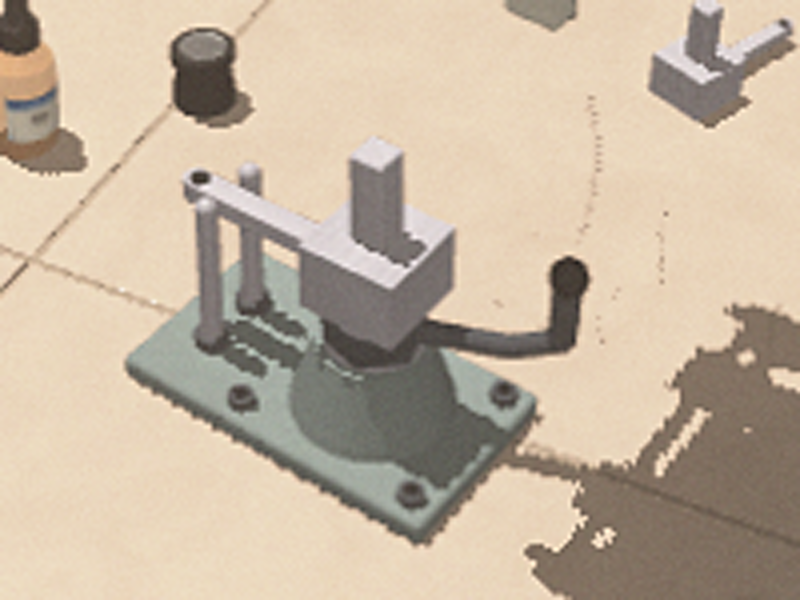

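The key is home on the head, with its arm between the two pins and the gripper clear. Next I straddle the handle post, with the ball at about crop (568,277).

```bash

python3 -m handwheel '[{"delta_pos":[-0.28,0.56,0],"dr":[0,0,7.2]},{"delta_pos":[-0.2,0.5,0],"dr":[0,0,7.2]},{"delta_pos":[-0.2,0.5,0],"dr":[0,0,7.3]},{"delta_pos":[0,0,0],"dr":[0,0,0]},{"delta_pos":[0,0,-0.9],"dr":[0,0,0]},{"delta_pos":[0,0,-0.9],"dr":[0,0,0]},{"delta_pos":[0,0,0],"dr":[0,0,0]},{"delta_pos":[0,0,0],"dr":[0,0,0]}]' 0.36 60
python3 - <<'E'
from h import *
np.set_printoptions(precision=4,suppress=True)
b=snap("scene","s4")[230:330,320:450]
cv2.imwrite("pics/crop6.png",cv2.cvtColor(cv2.resize(b,(780,600),interpolation=cv2.INTER_CUBIC),cv2.COLOR_RGB2BGR))
s=get_state();print(s["eef_pos"],s["ee_rot"],s["width"])
E
```

```text
t: 10.9
eef_pos: [0.4633, -0.0189, 0.1666]
ee_rot: [3.141, 0.001, 0.205]
force: [0.1, -0.5, 1.2]
width: 0.0281
gripper_force: 0.0
[ 0.4639 -0.0188  0.1673] [ 3.1411 -0.0005  0.2057] 0.028344150154297552
```

View pics/crop6.png

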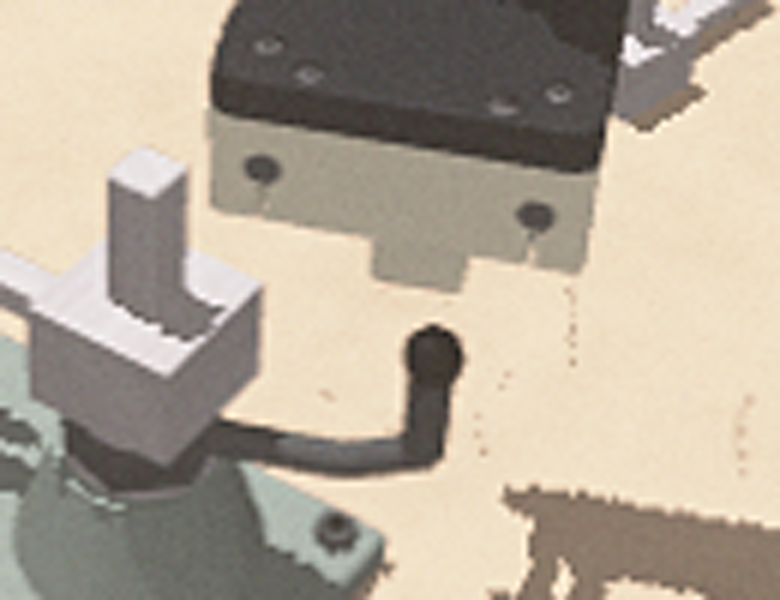

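Fingers are about 3 mm short of the post in -x, as the pose numbers also say. Correcting that and going down.

```bash

python3 -m handwheel '[{"delta_pos":[-0.1,-0.07,0],"dr":[0,0,0]},{"delta_pos":[0,0,-0.4],"dr":[0,0,0]},{"delta_pos":[0,0,-0.4],"dr":[0,0,0]},{"delta_pos":[0,0,0],"dr":[0,0,0]}]'
python3 -m handwheel '[{"delta_pos":[0,0,-0.5],"dr":[0,0,0]},{"delta_pos":[0,0,-0.5],"dr":[0,0,0]},{"delta_pos":[0,0,-0.5],"dr":[0,0,0]},{"delta_pos":[0,0,0],"dr":[0,0,0]},{"delta_pos":[0,0,0],"dr":[0,0,0]}]'
```

```text
t: 11.35
eef_pos: [0.4595, -0.0211, 0.1422]
ee_rot: [-3.142, 0.001, 0.206]
force: [0.8, 0.2, 0.1]
width: 0.0282
gripper_force: 0.0
t: 11.85
eef_pos: [0.4606, -0.0208, 0.0983]
ee_rot: [3.141, -0.001, 0.206]
force: [0.0, 0.5, 0.4]
width: 0.0282
gripper_force: 0.0
```

```bash
python3 - <<'E'
import numpy as np
for st,a0,a1 in((.06,.206,-.33),(.04,-.274,-1.0)):
    p=lambda a:-.075*np.array([np.cos(a),np.sin(a)])/.03
    for a in np.arange(a0,a1,-st):print(round(a,3),np.round(p(a-st)-p(a),3),round(np.degrees(st),2))
E
python3 -m handwheel '[{"delta_pos":[-0.026,0.147,0],"dr":[0,0,-3.44]},{"delta_pos":[-0.017,0.149,0],"dr":[0,0,-3.44]},{"delta_pos":[-0.008,0.15,0],"dr":[0,0,-3.44]},{"delta_pos":[0,0,0],"dr":[0,0,0]}]'
```

```text
0.206 [-0.026  0.148] 3.44
0.146 [-0.017  0.149] 3.44
0.086 [-0.008  0.15 ] 3.44
0.026 [0.001 0.15 ] 3.44
-0.034 [0.01 0.15] 3.44
-0.094 [0.019 0.149] 3.44
-0.154 [0.027 0.147] 3.44
-0.214 [0.036 0.146] 3.44
-0.274 [0.045 0.143] 3.44
-0.274 [0.029 0.096] 2.29
-0.314 [0.033 0.094] 2.29
-0.354 [0.037 0.093] 2.29
-0.394 [0.04  0.092] 2.29
-0.434 [0.044 0.09 ] 2.29
-0.474 [0.047 0.088] 2.29
-0.514 [0.051 0.086] 2.29
-0.554 [0.054 0.084] 2.29
-0.594 [0.058 0.082] 2.29
-0.634 [0.061 0.079] 2.29
-0.674 [0.064 0.077] 2.29
-0.714 [0.067 0.074] 2.29
-0.754 [0.07  0.072] 2.29
-0.794 [0.073 0.069] 2.29
-0.834 [0.075 0.066] 2.29
-0.874 [0.078 0.063] 2.29
-0.914 [0.08  0.059] 2.29
-0.954 [0.083 0.056] 2.29
-0.994 [0.085 0.053] 2.29
t: 12.25
eef_pos: [0.4593, -0.0071, 0.0987]
ee_rot: [-3.141, -0.002, 0.026]
force: [-0.0, -1.2, -0.5]
width: 0.0281
gripper_force: 0.4
```

```bash

python3 -m handwheel '[{"delta_pos":[0.001,0.15,0],"dr":[0,0,-3.44]},{"delta_pos":[0.01,0.15,0],"dr":[0,0,-3.44]},{"delta_pos":[0.019,0.149,0],"dr":[0,0,-3.44]},{"delta_pos":[0,0,0],"dr":[0,0,0]}]'
python3 -m handwheel '[{"delta_pos":[0.027,0.147,0],"dr":[0,0,-3.44]},{"delta_pos":[0.036,0.146,0],"dr":[0,0,-3.44]},{"delta_pos":[0,0,0],"dr":[0,0,0]}]'
```

```text
t: 12.65
eef_pos: [0.46, 0.0062, 0.0983]
ee_rot: [-3.141, -0.001, -0.153]
force: [0.4, -0.6, 0.9]
width: 0.0282
gripper_force: 0.4
t: 12.95
eef_pos: [0.4617, 0.0149, 0.0979]
ee_rot: [-3.141, -0.001, -0.272]
force: [0.5, -0.2, 0.7]
width: 0.0282
gripper_force: 0.4
```

```bash

python3 -m handwheel '[{"delta_pos":[0.029,0.096,0],"dr":[0,0,-2.29]},{"delta_pos":[0,0,0],"dr":[0,0,0]}]'
python3 -m handwheel '[{"delta_pos":[0.033,0.094,0],"dr":[0,0,-2.29]},{"delta_pos":[0,0,0],"dr":[0,0,0]}]'
python3 - <<'E'
from h import *
a=snap("scene","s5")
for r in find_in("scene","jam_nut")[:2]+mark_of("scene","handle_post")[:3]:print(r["location"],r["conf"],atz("scene",r["location"],.085))
cv2.imwrite("pics/crop7.png",cv2.cvtColor(cv2.resize(a[230:350,290:450],(800,600),interpolation=cv2.INTER_CUBIC),cv2.COLOR_RGB2BGR))
E
```

```text
t: 13.15
eef_pos: [0.4624, 0.0176, 0.0977]
ee_rot: [-3.141, -0.0, -0.311]
force: [0.3, -0.9, 0.3]
width: 0.0276
gripper_force: 0.6
t: 13.35
eef_pos: [0.4632, 0.0204, 0.0975]
ee_rot: [-3.142, -0.0, -0.352]
force: [0.3, -1.9, 0.8]
width: 0.0282
gripper_force: 0.6
[310.9, 266.6] 0.6 [ 0.60469396 -0.02591966  0.085     ]
[380.7, 311.9] 0.66 [0.4629658  0.01740767 0.085     ]
[301.2, 264.3] 0.5 [ 0.62188473 -0.02369075  0.085     ]
```

View pics/crop7.png

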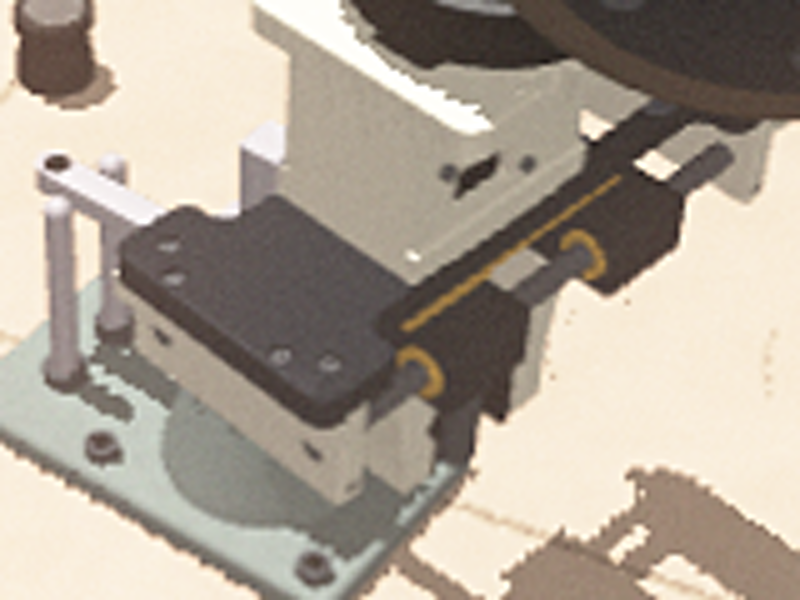

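The post, at crop (455,430), is moving with the fingers. The key arm is still between the pins and nothing has tightened yet. I'll continue in small steps.

```bash

python3 -m handwheel '[{"delta_pos":[0.037,0.093,0],"dr":[0,0,-2.29]},{"delta_pos":[0,0,0],"dr":[0,0,0]}]'
python3 -m handwheel '[{"delta_pos":[0.02,0.046,0],"dr":[0,0,-1.15]},{"delta_pos":[0.02,0.046,0],"dr":[0,0,-1.15]},{"delta_pos":[0,0,0],"dr":[0,0,0]}]'
```

```text
t: 13.7
eef_pos: [0.4642, 0.0232, 0.0974]
ee_rot: [3.141, 0.0, -0.393]
force: [-0.2, -1.5, 1.3]
width: 0.0285
gripper_force: 0.7
t: 14.0
eef_pos: [0.4655, 0.0261, 0.0973]
ee_rot: [3.142, 0.0, -0.434]
force: [0.6, -1.9, 0.4]
width: 0.0282
gripper_force: 0.8
```

```bash

python3 -m handwheel '[{"delta_pos":[0.044,0.09,0],"dr":[0,0,-2.29]},{"delta_pos":[0,0,0],"dr":[0,0,0]}]'
```

```text
t: 14.2
eef_pos: [0.4668, 0.0289, 0.0973]
ee_rot: [3.142, 0.0, -0.474]
force: [0.8, -1.2, 0.7]
width: 0.0275
gripper_force: 0.6
```

```bash

python3 -m handwheel '[{"delta_pos":[0.047,0.088,0],"dr":[0,0,-2.29]},{"delta_pos":[0,0,0],"dr":[0,0,0]}]'
```

```text
t: 14.4
eef_pos: [0.4682, 0.0315, 0.0973]
ee_rot: [3.141, 0.0, -0.513]
force: [-0.1, -1.5, 0.6]
width: 0.0283
gripper_force: 0.6
```

```bash

python3 -m handwheel '[{"delta_pos":[0.051,0.086,0],"dr":[0,0,-2.29]},{"delta_pos":[0,0,0],"dr":[0,0,0]}]'
```

```text
t: 14.6
eef_pos: [0.4697, 0.034, 0.0973]
ee_rot: [3.141, 0.0, -0.553]
force: [-0.6, -1.6, 0.8]
width: 0.0278
gripper_force: 0.6
```

```bash

python3 -m handwheel '[{"delta_pos":[0.054,0.084,0],"dr":[0,0,-2.29]},{"delta_pos":[0,0,0],"dr":[0,0,0]}]'
```

```text
t: 14.8
eef_pos: [0.4713, 0.0365, 0.0973]
ee_rot: [3.141, 0.0, -0.593]
force: [-0.4, -1.5, 0.6]
width: 0.0282
gripper_force: 0.6
```

```bash

python3 -m handwheel '[{"delta_pos":[0.058,0.082,0],"dr":[0,0,-2.29]},{"delta_pos":[0,0,0],"dr":[0,0,0]}]'
```

```text
t: 15.0
eef_pos: [0.473, 0.0389, 0.0973]
ee_rot: [3.141, 0.0, -0.632]
force: [-0.2, -1.8, 0.9]
width: 0.0278
gripper_force: 0.6
```

```bash

python3 -m handwheel '[{"delta_pos":[0.061,0.079,0],"dr":[0,0,-2.29]},{"delta_pos":[0,0,0],"dr":[0,0,0]}]'
```

```text
t: 15.2
eef_pos: [0.4748, 0.0413, 0.0973]
ee_rot: [3.141, 0.0, -0.672]
force: [-0.4, -1.8, 0.8]
width: 0.0277
gripper_force: 0.6
```

```bash

python3 -m handwheel '[{"delta_pos":[0.064,0.077,0],"dr":[0,0,-2.29]},{"delta_pos":[0,0,0],"dr":[0,0,0]}]'
```

```text
t: 15.4
eef_pos: [0.4767, 0.0436, 0.0973]
ee_rot: [3.142, 0.0, -0.712]
force: [-1.2, -1.6, 0.7]
width: 0.0279
gripper_force: 0.6
```

```bash

python3 -m handwheel '[{"delta_pos":[0.067,0.074,0],"dr":[0,0,-2.29]},{"delta_pos":[0,0,0],"dr":[0,0,0]}]'
```

```text
t: 15.6
eef_pos: [0.4783, 0.0454, 0.0972]
ee_rot: [3.14, 0.0, -0.752]
force: [-1.5, -3.6, 1.5]
width: 0.028
gripper_force: 1.6
```

```bash

python3 -m handwheel '[{"delta_pos":[0.07,0.072,0],"dr":[0,0,-2.29]},{"delta_pos":[0,0,0],"dr":[0,0,0]}]'
```

```text
t: 15.8
eef_pos: [0.4794, 0.0467, 0.0969]
ee_rot: [3.138, 0.001, -0.792]
force: [-1.7, -7.1, 3.9]
width: 0.028
gripper_force: 3.5
```

```bash

python3 -m handwheel '[{"delta_pos":[0.048,0.048,0],"dr":[0,0,0]},{"delta_pos":[0,0,0],"dr":[0,0,0]}]'
```

```text
t: 16.0
eef_pos: [0.4799, 0.0474, 0.0967]
ee_rot: [3.136, 0.001, -0.791]
force: [-4.8, -8.5, 4.4]
width: 0.0285
gripper_force: 4.9
```

```bash

python3 -m handwheel '[{"delta_pos":[0.024,0.024,0],"dr":[0,0,0]},{"delta_pos":[0,0,0],"dr":[0,0,0]}]'
```

```text
t: 16.2
eef_pos: [0.4801, 0.0478, 0.0966]
ee_rot: [3.135, 0.002, -0.791]
force: [-6.4, -9.8, 5.2]
width: 0.0279
gripper_force: 5.6
```

```bash

python3 -m handwheel '[{"delta_pos":[0.013,0.013,0],"dr":[0,0,0]},{"delta_pos":[0,0,0],"dr":[0,0,0]},{"delta_pos":[0,0,0],"dr":[0,0,0]}]'
```

```text
t: 16.5
eef_pos: [0.4802, 0.048, 0.0966]
ee_rot: [3.135, 0.002, -0.792]
force: [-7.1, -11.1, 6.0]
width: 0.0281
gripper_force: 6.1
```

```bash

python3 -m handwheel '[{"delta_pos":[-0.07,-0.07,0],"dr":[0,0,0]},{"delta_pos":[-0.07,-0.07,0],"dr":[0,0,0]},{"delta_pos":[0,0,0],"dr":[0,0,0]},{"delta_pos":[0,0,0],"dr":[0,0,0]},{"delta_pos":[0,0,0],"dr":[0,0,0]},{"delta_pos":[0,0,0.3],"dr":[0,0,0]},{"delta_pos":[0,0,0.8],"dr":[0,0,0]},{"delta_pos":[0,0,1],"dr":[0,0,0]},{"delta_pos":[0,0,1],"dr":[0,0,0]},{"delta_pos":[0,0,0.6],"dr":[0,0,0]}]' -0.36
python3 -m handwheel '[{"delta_pos":[-0.6,-1,0.3],"dr":[0,0,0]},{"delta_pos":[-0.6,-1,0.3],"dr":[0,0,0]},{"delta_pos":[0,-1,0.3],"dr":[0,0,0]},{"delta_pos":[0,-1,0],"dr":[0,0,0]},{"delta_pos":[0,-1,0],"dr":[0,0,0]},{"delta_pos":[0,0,0],"dr":[0,0,0]}]'
python3 - <<'E'
from h import *
a=snap("scene","s6")
for q,z in(("handle_post",.085),("key_tip",.085),("key_grip",.126)):
  for r in mark_of("scene",q)[:1]:print(q,r["location"],r["conf"],atz("scene",r["location"],z))
cv2.imwrite("pics/crop8.png",cv2.cvtColor(cv2.resize(a[230:350,270:430],(800,600),interpolation=cv2.INTER_CUBIC),cv2.COLOR_RGB2BGR))
E
```

```text
t: 17.5
eef_pos: [0.4802, 0.0467, 0.2115]
ee_rot: [-3.138, -0.001, -0.793]
force: [1.3, 0.4, 0.2]
width: 0.0594
gripper_force: 0.0
t: 18.1
eef_pos: [0.4431, -0.1058, 0.2361]
ee_rot: [-3.141, -0.001, -0.796]
force: [0.2, 0.2, 0.6]
width: 0.0594
gripper_force: 0.0
handle_post [366.2, 318.6] 0.95 [0.47683083 0.03961332 0.085     ]
key_tip [449.4, 228.9] 0.69 [ 0.42835469 -0.23469688  0.085     ]
key_grip [345.1, 267.0] 0.87 [ 0.53449382 -0.00748822  0.126     ]
```

View pics/crop8.png

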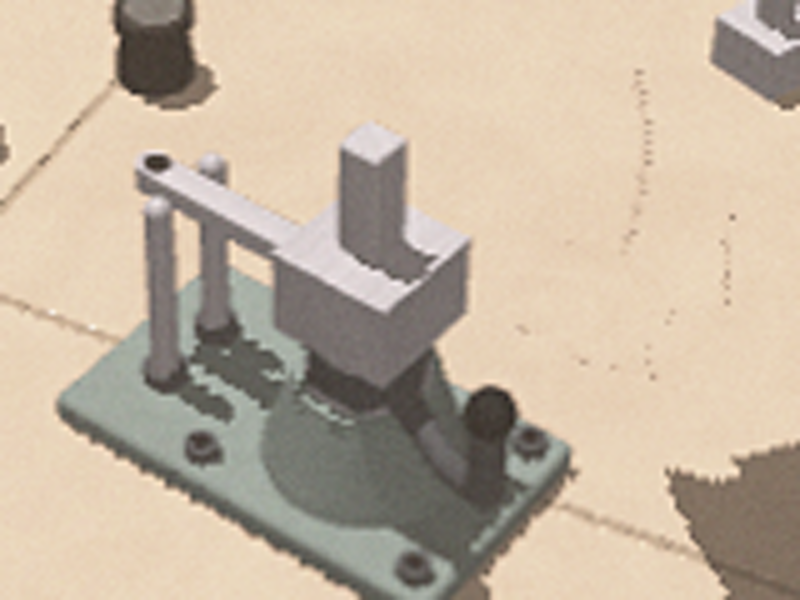

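The key is home with its arm against the far pin. The handle has swung clockwise to crop (490,410), and the robot is clear of everything. I'm handing in.

```bash
python3 -c "
from station import *
print(job_done())"
```

```text
the job is handed in; nothing more can be done
None
```

I fitted the larger key fully home over the screw's square head with its arm between the pins and let it go. I then tightened the jam nut clockwise with a push of about 13 N (your target was 12 N, limit 16 N) and handed the job in at about 18 s; no verdict came back.

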